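# Turn a stiff recipe leaf over its spine

## Task

Turn the raised, tabbed top leaf of the recipe file over its ring spine by pushing it with the fingers, and press it down until it lies flat on the left-hand stack. Only push the leaf, do not pinch it, do not fling it over, and leave the other tabbed leaf lying on the right; the pepper mill, the tea box and the glass jar must stay where they stand. Then take the hand away.

Things in the scene. Friction and masses are not known exactly. Their poses are not given: they have to be found in the camera images.
- recipe_file: Open recipe file, fixed: wooden board 160 x 300 mm with a stack of stiff white leaves on each side of a ring spine. Origin: centre of underside, on the worktop; x along the spine (away from the robot at yaw 0), y across it to the left, z up. Stacks 144 mm (x) x 128 mm (y), ending 141 mm from the spine; right (-y) top 37 mm, left (+y) top 41 mm above the worktop. Rings 60 mm high.
- spine_mid (a point): Middle of the axis about which the leaves turn: 46 mm above the file's origin; the axis runs along the file's x.
- leaf (a joint): Angle of the top leaf: 0 flat on the right-hand stack, pi/2 upright, pi (its stop) flat on the left-hand stack. It starts raised by 0.25 to 0.7 and turns stiffly: it stays where it is left at any angle; about 1 to 2 N at its tab moves it.
- leaf_tab (a point): Middle of the outer edge of the top leaf's tab, in the leaf's middle plane. Moves with the leaf. Its x axis runs along the spine like the file's; its -y axis points from the spine out to the tab. On the side that is uppermost at the start a 2 mm sheet is stuck, set in about 5 mm from the edges; pressing this sheet and the board's other face between the fingers counts as pinching.
- leaf_root (a point): Frame of the top leaf: a light grey rigid board 4 mm thick; its underside at the start is the face to push and faces up once turned. Point on the turning axis, mid-spine; xy plane = the board's middle plane. At joint 0 axes are the file's. Board x -72 to 72 mm, y -14 to -145 mm; a tab 50 mm wide, its middle at x = +38 mm (half away from the robot), reaches on to y = -172 mm, beyond the stacks.
- under_leaf (a joint): Angle of the other tabbed leaf, which lies at 0, flat on the right-hand stack under the top leaf, and has to stay there. Same size and stiffness, its middle plane 6 mm lower (40 mm above the worktop).
- under_tab (a point): Middle of the outer edge of the under leaf's tab, 172 mm from the axis and at -40 mm along the file's x, in the half near the robot.
- mill: Wooden pepper mill, 58 mm across and 150 mm high, loose, upright at the front left. Origin: centre of its underside, z up.
- teabox: Dark cubic tea box, 71 x 73 x 81 mm, loose, at the front right. Origin: centre of its underside, z up.
- spread: Glass jar with a grey lid, 73 mm across and 126 mm high, loose, at the back right. Origin: centre of its underside, z up.
Not all that is in view belongs to the job. Leave any orange look-alike of the teabox alone.

How it is judged:
By the outcome, as a careful person would: the job done as asked, in the order asked, and still so for the second after the job is handed in, with the robot touching nothing.
It also fails if it takes over 48 s, if anything falls off the work surface, if the arm or the gripper's body presses on something with over 40 N, if the wrist force passes 120 N, or if a joint passes its speed limit or range.

## Robot

A 6-joint arm with a two-finger parallel gripper is mounted at the origin on a cart in front of the work surface, level with it; the furniture and walls round the work are solid. World frame = base frame: x ahead of the robot, y to its left, z up, the work surface at z = 0. Lengths are in m, angles in degrees, forces in N, time in s.
With the tool pointing down it reaches from about 0.4 to 0.825 m from the base axis. Payload 7 kg.
Tool frame: the origin (TCP) lies at the very end of the fingers, on their centre line; the grasp point (between the pads) lies 19 mm behind it; z points along the fingers, y is the direction in which the jaws open and shut (so a half turn about z gives the same grasp; the last joint's range is limited). The gripper opens to 88 mm and grips with 3 to 60 N. Pads are 19 mm wide; open, the fingers measure 130 mm over their backs; the gripper's body (78 mm by 193 mm) begins 47 mm behind the grasp point.
Start: joints at [-55.571, 20.546, 0.682, 0, -70.136, -16.507], TCP at [0.208, -0.642, 0.227] pointing down, gripper open.
Joint ranges: [-176.03, 176.03], [-82.01, 121.73], [-58.28, 71.71], [-173.87, 95.51], [-174.79, -0.11], [-173.66, 173.66]. Speed limits (degrees/s): [136.94, 136.94, 172.46, 180, 180, 180].

## Interface

Orientations are given as [roll, pitch, yaw] about the fixed x, y, z axes, in that order (R = Rz(yaw) Ry(pitch) Rx(roll)).
In Python, from plant import telemetry, snapshot, calibration, workorder gives the robot as it stands. The module is installed in compiled form; this text tells all that it offers.
- The arm moves only by the tool step_arm, never from a script. Its argument "plan" is text: rows parted by semicolons, each of 7 numbers parted by spaces: the finger opening in cm, from 0 to 8.76, then the shift along the tool's x, y, z in cm, then the turn, a rotation vector about the tool's x, y, z in degrees. A call has 1 to 12 rows; each row shifts and turns the commanded pose from where the row before left it, along the tool's axes as they then stand; what a row does not reach is not made up. A row lasts 1/12 s, in which the tool goes at most 41.7 mm and 7.16 degrees, less where a joint would pass 70% of its speed; a pose out of reach is approached as far as the arm can. A call with a gripper value outside its range is refused whole. The fingers move at their own pace and stop on an object; the grip force is fixed at half the most. Time passes only in rows, so rows that do not move let the fingers close. It gives the time, the measured TCP pose, the force and the opening at its end, in the units of the state.
- telemetry.get_obs(): the state, without advancing time (a new reading comes with each control period).
- snapshot(name): name is "side" or "top" or "wrist"; returns the picture (400x640x3 uint8, blue, green, red); there is no depth.
- calibration(name): a dict with "K" (3x3 intrinsics, pixels), "k1" (the pictures are not rectified: a ray, as slopes to the right and down, at radius r is drawn at 1 + k1 r^2 times it, then the intrinsics apply), "camera_from_world" (4x4, takes a point from world to camera coordinates). Camera axes: x right, y up, looking along -z (the intrinsics and any distortion apply to the point x, -y, -z); pixel columns grow to the right and rows downward; lengths in m; the calibration is good to about 2 mm. A picture is of the moment at which its call begins: read the wrist's pose just before it. calibration takes no time and is no camera call; for the wrist camera it gives the pose at the moment of the call.
- workorder.close_job(): hands the job in, once; it reports no verdict.
The state is a dict: "clock": time; "joint_pos": joint angles; "qvel": joint speeds; "tau": joint torques, N m; "tool_pos": TCP position; "orientation": TCP orientation; "force": force on the tool from outside, world axes, zero at the start; "moment": the same for the moment, N m; "opening": finger opening in m.
Only numpy, scipy, OpenCV 4.12 (cv2) and the standard library are available. Lean on these libraries where they do the work, as an engineer would, in place of code of your own. Each camera call takes 0.05 s, during which the arm holds its last target.

## Working session

There is one attempt and no reset: what is moved stays moved. The work goes in short steps, Python scripts to look and compute and a tool call to move; the robot and the scene stay as the last step left them, time stands still between calls to the robot, and variables do not carry over. Pictures are saved under pics/ and viewed, and the job is handed in when it is done.

Besides the shell and the picture viewer there is one more tool, called after "Call:" as name(argument=value, ...), one argument or row to a line, values as JSON. step_arm: Moves the arm, as the interface text tells. Its arguments: {"type":"object","properties":{"plan":{"type":"string"}},"required":["plan"]}

```bash
mkdir -p pics; cat > h.py <<'E'
import numpy as np, cv2
from plant import telemetry, snapshot, calibration, workorder
def save(n,f):
    im=snapshot(n); cv2.imwrite('pics/'+f,im); return im
E
python3 - <<'E'
from h import *
o=telemetry.get_obs(); print(o)
for n in ('side','top','wrist'):
    save(n,n+'0.png'); c=calibration(n); print(n,c)
E
```

```text
{'clock': 0.0, 'joint_pos': array([-5.55695280e+01,  2.05913785e+01,  6.32611919e-01, -1.88285337e-02,
       -7.01361396e+01, -1.65076319e+01]), 'qvel': array([ 0.01260206,  0.01301673, -0.01692469, -0.05539062, -0.07323926,
       -0.05256973]), 'tau': array([-1.29392192e-03, -5.82725573e+01,  2.93055707e+01,  6.99680507e+00,
        7.12796827e-03, -9.40807922e-05]), 'tool_pos': array([ 0.20754007, -0.64177783,  0.22561857]), 'orientation': array([ 1.79903976e+02, -9.99898828e-03, -1.62083564e+02]), 'force': array([-0.64826621,  0.19846312,  1.13827008]), 'moment': array([-0.01027939,  0.06315995,  0.02867603]), 'opening': 0.08730858915783483}
side {'K': array([[484.14266615,   0.        , 316.75425525],
       [  0.        , 484.14266615, 190.01239079],
       [  0.        ,   0.        ,   1.        ]]), 'k1': -0.12985966139735833, 'camera_from_world': array([[-0.92790733, -0.3720059 ,  0.02448665,  0.49474861],
       [ 0.23254197, -0.5261975 ,  0.81794891, -0.15533812],
       [-0.29139701,  0.76467497,  0.5747695 , -1.4384502 ],
       [ 0.        ,  0.        ,  0.        , 
[... 336 characters left out ...]
e-01,  2.59454347e-02,  1.12002928e-01,
        -5.49681786e-01],
       [-1.12454163e-01,  1.66351111e-02,  9.93517657e-01,
        -1.09501920e+00],
       [ 0.00000000e+00,  0.00000000e+00,  0.00000000e+00,
         1.00000000e+00]])}
wrist {'K': array([[353.90466105,   0.        , 317.61105127],
       [  0.        , 353.90466105, 202.01899765],
       [  0.        ,   0.        ,   1.        ]]), 'k1': -0.016477560585659502, 'camera_from_world': array([[-0.3080884 ,  0.95135487,  0.00233591,  0.6746462 ],
       [-0.91150214, -0.29447741, -0.2871357 ,  0.03485704],
       [-0.27248007, -0.09059237,  0.95788707, -0.39117754],
       [ 0.        ,  0.        ,  0.        ,  1.        ]])}
```

View pics/top0.png

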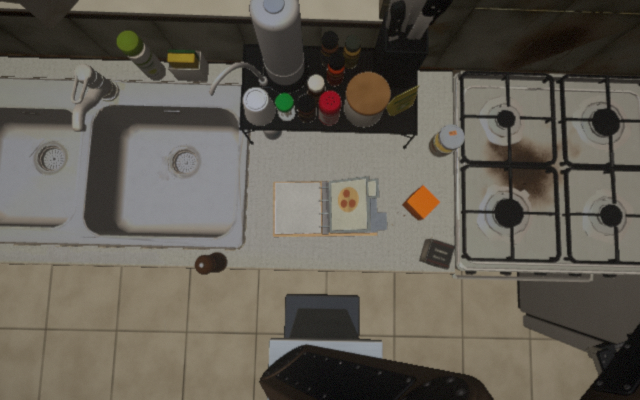

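View pics/side0.png

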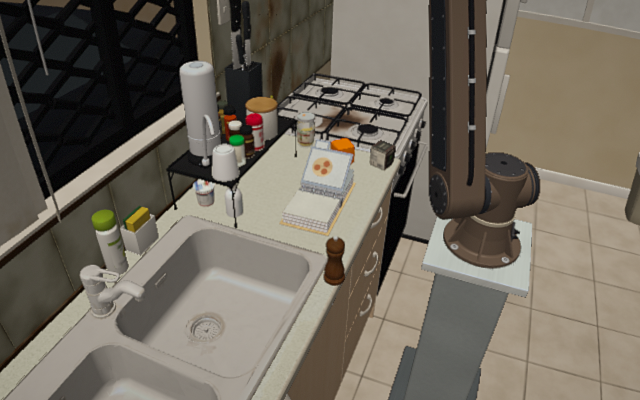

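View pics/wrist0.png

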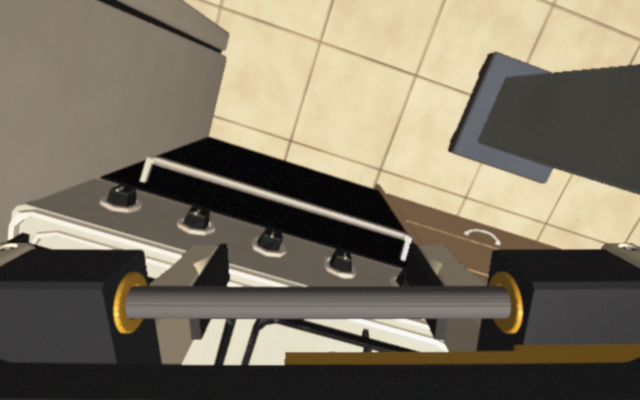

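The top view shows the file at (275..380, 178..236), with the tab at about (372,187). The dark tea box is at (436,253), its orange look-alike at (421,203), the jar at (448,139) and the mill at (210,263). I'll enlarge this area.

```bash
python3 - <<'E'
import cv2
im=cv2.imread('pics/top0.png'); cv2.imwrite('pics/tc.png',cv2.resize(im[165:275,260:460],None,fx=4,fy=4,interpolation=2))
im=cv2.imread('pics/side0.png'); cv2.imwrite('pics/sc.png',cv2.resize(im[110:240,270:410],None,fx=4.5,fy=4.5,interpolation=2))
E
```

```text
(no output)
```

View pics/tc.png

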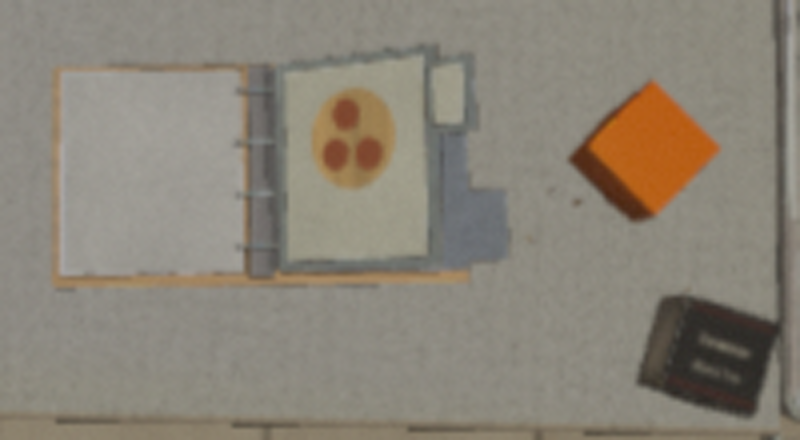

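View pics/sc.png

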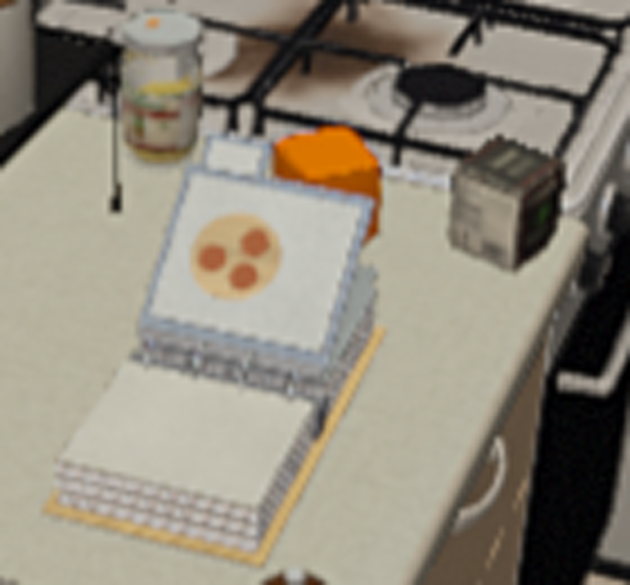

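```bash
cat >> h.py <<'E'
def ray(n,uv,c=None):
    c=c or calibration(n); T=c['camera_from_world'];R=T[:3,:3];o=-R.T@T[:3,3]
    k=np.array([c['k1'],0,0,0,0.]); p=cv2.undistortPoints(np.array([[uv]],float),c['K'],k)[0,0]
    d=R.T@np.array([p[0],-p[1],-1.]); return o,d/np.linalg.norm(d)
def onz(n,uv,z):
    o,d=ray(n,uv); return o+d*(z-o[2])/d[2]
def tri(a,b):
    (o1,d1),(o2,d2)=a,b
    s=np.linalg.lstsq(np.stack([d1,-d2],1),o2-o1,rcond=None)[0]
    p,q=o1+s[0]*d1,o2+s[1]*d2; return (p+q)/2,np.linalg.norm(p-q)
def proj(n,P):
    c=calibration(n);p=c['camera_from_world']@np.append(P,1); x,y=p[0]/-p[2],-p[1]/-p[2];f=1+c['k1']*(x*x+y*y)
    return c['K'][0,0]*x*f+c['K'][0,2],c['K'][1,1]*y*f+c['K'][1,2]
E
python3 - <<'E'
from h import *
t=lambda x,y:(260+x/4-.375,165+y/4-.375); s=lambda x,y:(270+x/4.5-.4,110+y/4.5-.4)
for p in [(60,67),(245,67),(245,275),(60,275)]: print('Lstack',onz('top',t(*p),.041).round(4))
for p in [(54,67),(53,287),(468,283)]: print('board',onz('top',t(*p),.01).round(4))
for p in [(64,462),(137,357),(318,407),(262,503)]: print('Lstack side',onz('side',s(*p),.041).round(4))
for a,b in [((471,53),(209,137)),((465,130),(271,143)),((433,45),(190,168)),((433,262),(377,202))]:
    P,e=tri(ray('top',t(*a)),ray('side',s(*b))); print('leaf',P.round(4),e.round(4))
for p in [(650,80),(720,148),(645,208)]: print('orange',onz('top',t(*p),.081).round(4))
for p in [(685,297),(777,322),(757,415),(668,385)]: print('tea',onz('top',t(*p),.081).round(4))
print('jar',onz('top',(451,135),.126),'mill',onz('top',(203,264),.15))
E
```

```text
Lstack [0.5896 0.1576 0.041 ]
Lstack [0.5931 0.0275 0.041 ]
Lstack [0.447  0.0238 0.041 ]
Lstack [0.4439 0.152  0.041 ]
board [0.5941 0.1654 0.01  ]
board [0.4358 0.16   0.01  ]
board [ 0.4459 -0.1362  0.01  ]
Lstack side [0.5804 0.1533 0.041 ]
Lstack side [0.5846 0.0202 0.041 ]
Lstack side [0.4444 0.025  0.041 ]
Lstack side [0.4424 0.1409 0.041 ]
leaf [ 0.5877 -0.1161  0.152 ] 0.0026
leaf [ 0.5372 -0.1114  0.161 ] 0.0025
leaf [ 0.5942 -0.094   0.1358] 0.004
leaf [ 0.452  -0.0956  0.1406] 0.0081
orange [ 0.5854 -0.2489  0.081 ]
orange [ 0.54   -0.2965  0.081 ]
orange [ 0.4978 -0.2452  0.081 ]
tea [ 0.4386 -0.272   0.081 ]
tea [ 0.4234 -0.3341  0.081 ]
tea [ 0.3614 -0.3199  0.081 ]
tea [ 0.3798 -0.2603  0.081 ]
jar [ 0.71383998 -0.31459889  0.126     ] mill [0.36218046 0.31393732 0.15      ]
```

Call:
step_arm(
  plan="0 0 0 0 0 0 -6.7;0 0 0 0 0 0 -6.7;0 0 0 0 0 0 -6.7;0 0 0 0 0 0 -6.7;0 0 0 0 0 0 -6.7;0 0 0 0 0 0 -6.7;0 0 0 0 0 0 -6.7;0 0 0 0 0 0 -6.7;0 0 0 0 0 0 -6.7;0 0 0 0 0 0 -6.7;0 0 0 0 0 0 -6.7;0 0 0 0 0 0 0",
)

```text
clock: 1.15
tool_pos: [0.2076, -0.6421, 0.2262]
orientation: [180.0, 0.0, -88.1]
force: [0.6, -1.0, -0.9]
opening: 0.0133
```

Call:
step_arm(
  plan="0 -2.3 -1.84 -0.1 0 0 0;0 -2.3 -1.84 -0.1 0 0 0;0 -2.3 -1.84 -0.1 0 0 0;0 -2.3 -1.84 -0.1 0 0 0;0 -2.3 -1.84 -0.1 0 0 0;0 -2.3 -1.84 -0.1 0 0 0;0 -2.3 -1.84 -0.1 0 0 0;0 -2.3 -1.84 -0.1 0 0 0;0 -2.3 -1.84 -0.1 0 0 0;0 -2.3 -1.84 -0.1 0 0 0;0 -2.3 -1.84 -0.1 0 0 0;0 -2.3 -1.84 -0.1 0 0 0",
)

```text
clock: 2.15
tool_pos: [0.4212, -0.3588, 0.2387]
orientation: [-180.0, -0.0, -88.6]
force: [0.8, -0.6, 0.3]
opening: 0.0
```

Call:
step_arm(
  plan="0 -2.3 -1.84 0 0 0 0;0 -2.3 -1.84 0 0 0 0;0 -2.3 -1.84 0 0 0 0;0 -2.3 -1.84 0 0 0 0;0 -2.3 -1.84 0 0 0 0;0 -2.3 -1.84 0 0 0 0;0 -2.3 -1.84 0 0 0 0;0 -2 -1.8 0 0 0 0;0 0 0 0 0 0 0;0 0 0 0 0 0 0",
)

```text
clock: 2.98
tool_pos: [0.5628, -0.1738, 0.238]
orientation: [180.0, 0.0, -88.5]
force: [-0.2, -0.3, -0.7]
opening: 0.0006
```

Call:
step_arm(
  plan="0 0 0 1.5 0 0 0;0 0 0 1.5 0 0 0;0 0 0 1.5 0 0 0;0 0 0 1.5 0 0 0;0 0 0 1.5 0 0 0;0 0 0 1.5 0 0 0;0 0 0 1.5 0 0 0;0 0 0 1.5 0 0 0;0 0 0 0 0 0 0;0 0 0 0 0 0 0",
)

```text
clock: 3.82
tool_pos: [0.5613, -0.1757, 0.1182]
orientation: [179.9, -0.0, -88.5]
force: [-0.1, 0.3, 0.5]
opening: 0.0006
```

```bash
python3 - <<'E'
from h import *
a=save('top','top1.png');b=save('side','side1.png')
A=cv2.resize(a[150:260,260:400],(500,393));B=cv2.resize(b[60:240,270:410],(400,514))
H=np.zeros((514,900,3),np.uint8);H[:393,:500]=A;H[:,500:]=B
cv2.imwrite('pics/c1.png',cv2.resize(H,(800,457)))
o=telemetry.get_obs();print(o['tool_pos'],o['force'])
E
```

```text
[ 0.56256243 -0.17552414  0.11960279] [-0.56570805 -0.10100357  0.58241163]
```

View pics/c1.png

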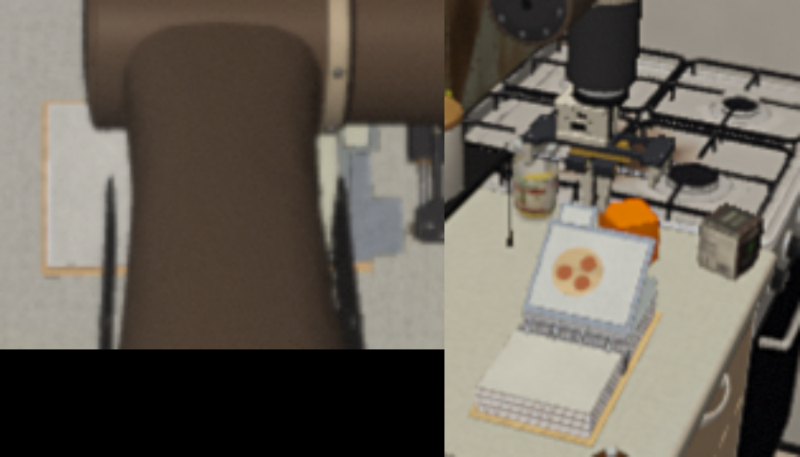

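The fingers now stand behind the tab, with the leaf still as it was at about 41°. Starting the push.

Call:
step_arm(
  plan="0 -0.94 0 -0.05 0 0 0;0 -0.94 0 -0.05 0 0 0;0 -0.94 0 -0.05 0 0 0;0 -0.94 0 -0.05 0 0 0;0 -0.94 0 -0.05 0 0 0;0 -0.4 0 -0.42 0 0 0;0 -0.4 0 -0.42 0 0 0;0 -0.4 0 -0.42 0 0 0;0 -0.4 0 -0.42 0 0 0;0 -0.4 0 -0.42 0 0 0;0 0 0 0 0 0 0",
)

```text
clock: 4.83
tool_pos: [0.561, -0.1077, 0.144]
orientation: [-179.9, -0.1, -88.3]
force: [0.5, -3.6, 3.8]
opening: 0.0007
```

Call:
step_arm(
  plan="0 -0.49 0 -0.35 0 0 0;0 -0.49 0 -0.35 0 0 0;0 -0.49 0 -0.35 0 0 0;0 -0.49 0 -0.35 0 0 0;0 -0.49 0 -0.35 0 0 0;0 0 0 0 0 0 0",
)

```text
clock: 5.33
tool_pos: [0.5598, -0.0822, 0.16]
orientation: [-180.0, 0.0, -88.3]
force: [0.4, -0.1, 0.2]
opening: 0.0003
```

```bash
python3 - <<'E'
from h import *
b=save('side','side2.png')
cv2.imwrite('pics/c2.png',cv2.resize(b[60:240,270:410],(467,600)))
o=telemetry.get_obs();print(o['tool_pos'],o['force'])
E
```

```text
[ 0.55952185 -0.08246458  0.15952991] [ 0.40392162 -0.32648001  0.01825235]
```

View pics/c2.png

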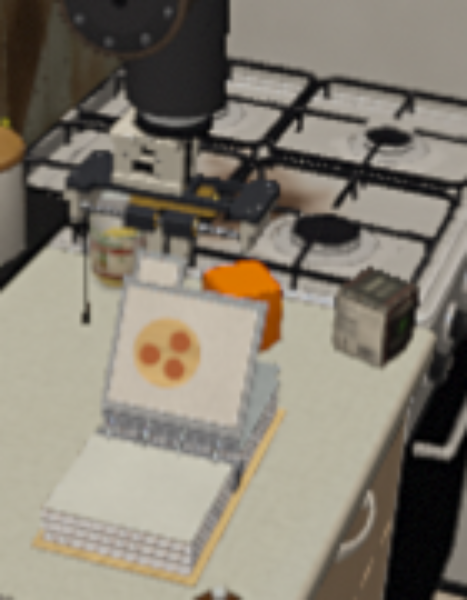

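The leaf is up to about 60°, its tab resting on the fingers well below the gripper body. Continuing.

Call:
step_arm(
  plan="0 -0.5 0 -0.25 0 0 0;0 -0.5 0 -0.25 0 0 0;0 -0.5 0 -0.25 0 0 0;0 -0.5 0 -0.25 0 0 0;0 -0.5 0 -0.25 0 0 0;0 -0.5 0 -0.15 0 0 0;0 -0.5 0 -0.15 0 0 0;0 -0.5 0 -0.15 0 0 0;0 -0.5 0 -0.15 0 0 0;0 -0.5 0 -0.15 0 0 0;0 -0.4 0 -0.05 0 0 0;0 0 0 0 0 0 0",
)

```text
clock: 6.38
tool_pos: [0.5584, -0.0287, 0.1803]
orientation: [-180.0, 0.0, -88.3]
force: [0.4, -0.5, 0.8]
opening: 0.0003
```

Call:
step_arm(
  plan="0 -0.5 0 -0.1 0 0 0;0 -0.5 0 -0.1 0 0 0;0 -0.5 0 -0.1 0 0 0;0 -0.5 0 -0.1 0 0 0;0 -0.5 0 -0.1 0 0 0;0 -0.5 0 -0.1 0 0 0;0 -0.5 0 0 0 0 0;0 -0.5 0 0 0 0 0;0 -0.5 0 0 0 0 0;0 -0.5 0 0 0 0 0;0 -0.5 0 0 0 0 0;0 0 0 0 0 0 0",
)

```text
clock: 7.38
tool_pos: [0.5566, 0.0264, 0.1861]
orientation: [-180.0, 0.0, -88.3]
force: [-0.0, 1.0, 1.0]
opening: 0.0004
```

```bash
python3 - <<'E'
from h import *
b=save('side','side3.png')
cv2.imwrite('pics/c3.png',cv2.resize(b[60:240,270:410],(467,600)))
o=telemetry.get_obs();print(o['tool_pos'],o['force'])
E
```

```text
[0.55666232 0.02605655 0.1861282 ] [-0.18218312 -0.39196672  0.27655693]
```

View pics/c3.png

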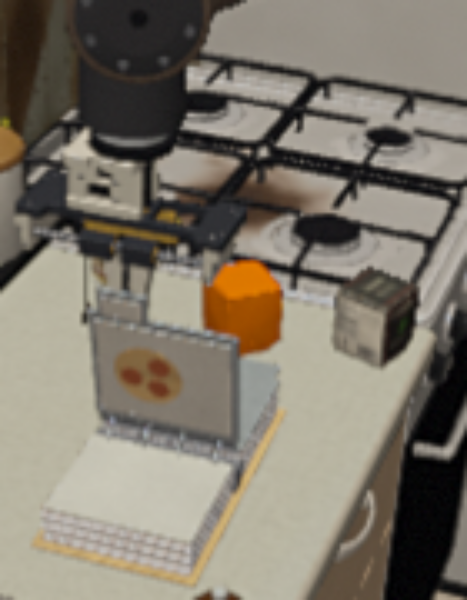

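Call:
step_arm(
  plan="0 -0.5 0 0.2 0 0 0;0 -0.5 0 0.2 0 0 0;0 -0.5 0 0.2 0 0 0;0 -0.5 0 0.2 0 0 0;0 -0.4 0 0.2 0 0 0;0 -0.45 0 0.2 0 0 0;0 -0.45 0 0.2 0 0 0;0 -0.45 0 0.2 0 0 0;0 -0.45 0 0.2 0 0 0;0 -0.4 0 0.2 0 0 0;0 0 0 0 0 0 0",
)

```text
clock: 8.35
tool_pos: [0.555, 0.0721, 0.1654]
orientation: [180.0, -0.0, -88.4]
force: [0.0, -0.3, -0.9]
opening: 0.0006
```

Call:
step_arm(
  plan="0 -0.4 0 0.27 0 0 0;0 -0.4 0 0.27 0 0 0;0 -0.4 0 0.27 0 0 0;0 -0.4 0 0.27 0 0 0;0 -0.4 0 0.27 0 0 0;0 -0.35 0 0.34 0 0 0;0 -0.35 0 0.34 0 0 0;0 -0.35 0 0.34 0 0 0;0 -0.35 0 0.34 0 0 0;0 -0.35 0 0.34 0 0 0;0 0 0 0 0 0 0",
)

```text
clock: 9.27
tool_pos: [0.5538, 0.1093, 0.1347]
orientation: [179.9, -0.0, -88.4]
force: [-0.7, 0.8, -0.0]
opening: 0.0003
```

```bash
python3 - <<'E'
from h import *
b=save('side','side4.png')
cv2.imwrite('pics/c4.png',cv2.resize(b[60:240,270:410],(467,600)))
o=telemetry.get_obs();print(o['tool_pos'],o['force'])
E
```

```text
[0.55394875 0.10912345 0.13505601] [ 0.23940304 -0.55226789  0.24837676]
```

View pics/c4.png

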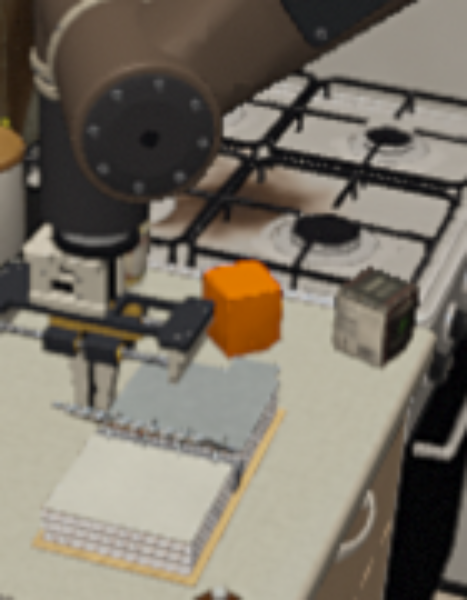

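```bash
python3 - <<'E'
from h import *
for z in (0,.1,.2): print(z,[onz('top',p,z).round(3)[:2] for p in [(245,140),(272,135),(245,132)]])
E
```

```text
0 [array([0.717, 0.254]), array([0.734, 0.175]), array([0.741, 0.255])]
0.1 [array([0.691, 0.235]), array([0.707, 0.163]), array([0.713, 0.236])]
0.2 [array([0.666, 0.216]), array([0.68, 0.15]), array([0.686, 0.216])]
```

Call:
step_arm(
  plan="0 -0.29 0 0.4 0 0 0;0 -0.29 0 0.4 0 0 0;0 -0.28 0 0.4 0 0 0;0 -0.28 0 0.4 0 0 0;0 -0.28 0 0.4 0 0 0;0 -0.2 0 0.44 0 0 0;0 -0.2 0 0.44 0 0 0;0 -0.2 0 0.44 0 0 0;0 -0.2 0 0.44 0 0 0;0 -0.2 0 0.44 0 0 0;0 0 0 0 0 0 0",
)

```text
clock: 10.23
tool_pos: [0.5529, 0.1331, 0.0924]
orientation: [179.9, -0.0, -88.4]
force: [0.3, -0.2, -1.3]
opening: 0.0003
```

Call:
step_arm(
  plan="0 -0.14 0 0.4 0 0 0;0 -0.14 0 0.4 0 0 0;0 -0.14 0 0.4 0 0 0;0 -0.14 0 0.4 0 0 0;0 -0.1 0 0.4 0 0 0;0 -0.05 0 0.4 0 0 0;0 -0.05 0 0.4 0 0 0;0 -0.05 0 0.4 0 0 0;0 0 0 0.3 0 0 0;0 0 0 0.2 0 0 0;0 0 0 0 0 0 0",
)

```text
clock: 11.15
tool_pos: [0.553, 0.141, 0.056]
orientation: [180.0, -0.0, -88.4]
force: [0.9, -1.2, -0.2]
opening: 0.0001
```

Call:
step_arm(
  plan="0 0 0 0.2 0 0 0;0 0 0 0.2 0 0 0;0 0 0 0.1 0 0 0;0 0 0 0 0 0 0;0 0 0 0 0 0 0",
)

```text
clock: 11.57
tool_pos: [0.5532, 0.1411, 0.0516]
orientation: [180.0, -0.0, -88.4]
force: [0.0, -0.3, -0.4]
opening: 0.0005
```

Call:
step_arm(
  plan="0 0 0 0.15 0 0 0;0 0 0 0.15 0 0 0;0 0 0 0 0 0 0;0 0 0 0 0 0 0",
)

```text
clock: 11.9
tool_pos: [0.5532, 0.1411, 0.0485]
orientation: [180.0, -0.0, -88.4]
force: [0.8, 0.7, 0.6]
opening: 0.0004
```

```bash
python3 - <<'E'
from h import *
b=save('side','side5.png')
cv2.imwrite('pics/c5.png',cv2.resize(b[100:240,250:410],(686,600)))
o=telemetry.get_obs();print(o['tool_pos'],o['force'])
E
```

```text
[0.55321768 0.14113261 0.04852872] [0.46718893 0.35813325 0.08378666]
```

View pics/c5.png

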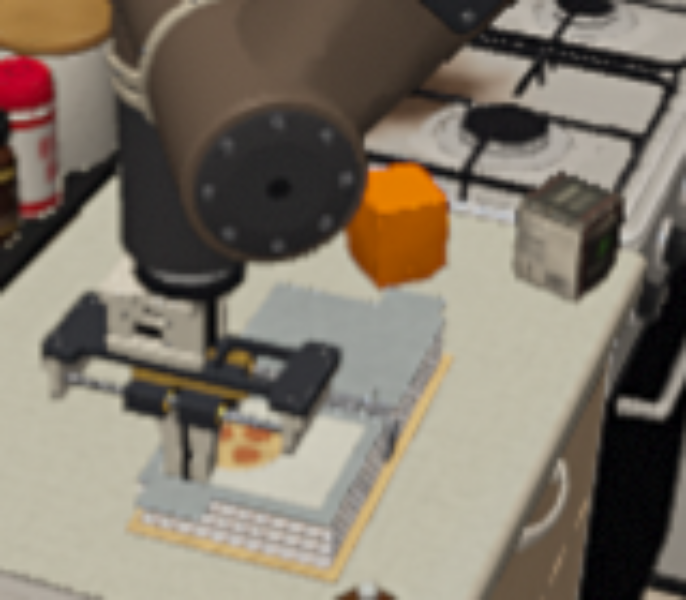

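Call:
step_arm(
  plan="0 0 0 0.1 0 0 0;0 0 0 0.1 0 0 0;0 0 0 0 0 0 0;0 0 0 0 0 0 0",
)

```text
clock: 12.28
tool_pos: [0.5534, 0.1412, 0.0481]
orientation: [-180.0, -0.0, -88.3]
force: [-5.5, -1.6, 14.7]
opening: 0.0004
```

Call:
step_arm(
  plan="0 0 0 0.1 0 0 0;0 0 0 0.1 0 0 0;0 0 0 0 0 0 0;0 0 0 0 0 0 0",
)

```text
clock: 12.62
tool_pos: [0.5535, 0.1412, 0.0478]
orientation: [-179.9, -0.0, -88.3]
force: [-10.9, -0.9, 29.6]
opening: 0.0004
```

Firm contact at z = 0.048, exactly the flat height. Lifting off.

Call:
step_arm(
  plan="0 0 0 -0.3 0 0 0;0 0 0 -0.5 0 0 0;0 0 0 -1.5 0 0 0;0 0 0 -2 0 0 0;0 0 0 -2 0 0 0;0 0 0 -2 0 0 0;0 0 0 -2 0 0 0;0 0 0 -2 0 0 0;0 0 0 -2 0 0 0;0 0 0 -2 0 0 0;0 0 0 -1 0 0 0;0 0 0 0 0 0 0",
)

```text
clock: 13.62
tool_pos: [0.5544, 0.1417, 0.22]
orientation: [-179.8, 0.1, -88.4]
force: [1.0, 0.3, 0.7]
opening: 0.0003
```

Call:
step_arm(
  plan="0 3 0 0 0 0 0;0 3 0 0 0 0 0;0 3 0 0 0 0 0;0 3 0 0 0 0 0;0 3 0 0 0 0 0;0 3 0 0 0 0 0;0 3 0 0 0 0 0;0 3 0 0 0 0 0;0 3 0 0 0 0 0;0 3 0 0 0 0 0;0 3 0 0 0 0 0;0 3 0 0 0 0 0",
)

```text
clock: 14.62
tool_pos: [0.5627, -0.22, 0.216]
orientation: [179.9, 0.0, -88.4]
force: [0.2, -0.0, 0.4]
opening: 0.0006
```

Call:
step_arm(
  plan="0 3 1.8 0 0 0 0;0 3 1.8 0 0 0 0;0 3 1.8 0 0 0 0;0 3 1.8 0 0 0 0;0 3 1.8 0 0 0 0;0 3 1.8 0 0 0 0;0 3 1.8 0 0 0 0;0 3 1.8 0 0 0 0;0 2 1.8 0 0 0 0;0 0 0 0 0 0 0;0 0 0 0 0 0 0",
)

```text
clock: 15.53
tool_pos: [0.4073, -0.4839, 0.2157]
orientation: [179.9, 0.1, -88.6]
force: [0.1, 0.7, -1.3]
opening: 0.0002
```

```bash
python3 - <<'E'
from h import *
b=save('side','side6.png');a=save('top','top6.png')
cv2.imwrite('pics/c6.png',cv2.resize(b[100:240,250:410],(686,600)))
cv2.imwrite('pics/t6.png',cv2.resize(a[120:285,190:470],(800,471)))
o=telemetry.get_obs();print(o['tool_pos'],o['force'])
E
```

```text
[ 0.40864051 -0.48274278  0.21640925] [-0.52478925  0.41306773  0.3971293 ]
```

View pics/c6.png

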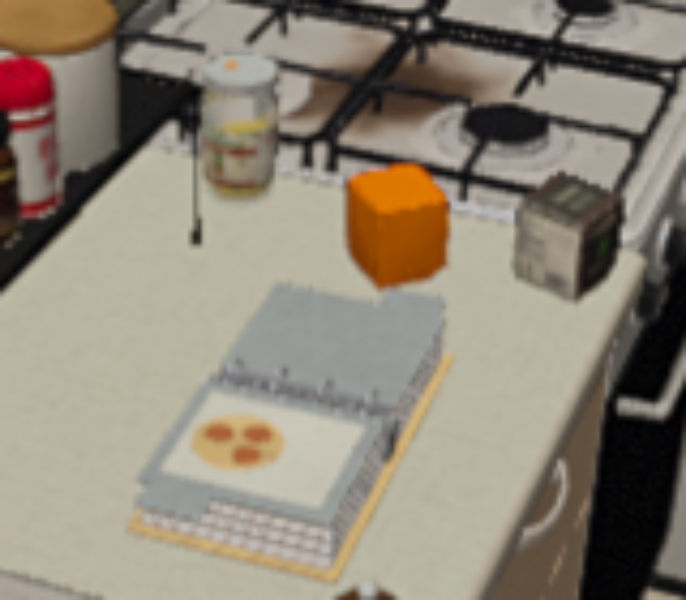

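View pics/t6.png

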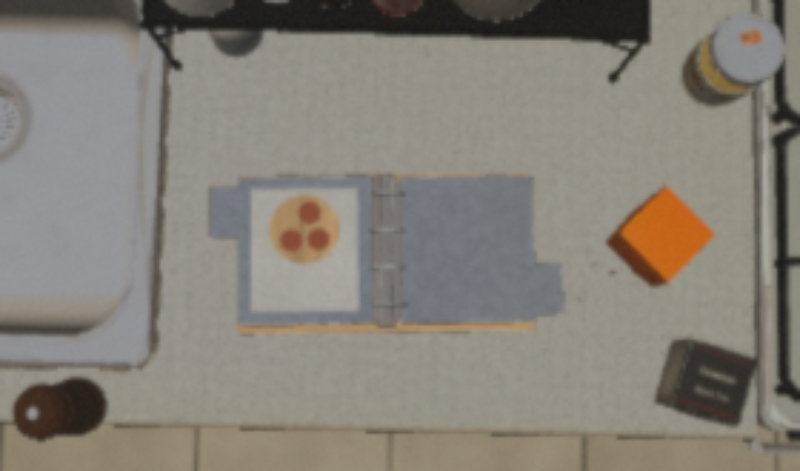

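The leaf lies on the left, with its tab at about (222,212) in the crop. The under leaf's tab is at (548,288), and the objects look unmoved. Checking with numbers.

```bash
python3 - <<'E'
from h import *
a0=cv2.imread('pics/top0.png').astype(int);a=cv2.imread('pics/top6.png').astype(int)
b0=cv2.imread('pics/side0.png').astype(int);b=cv2.imread('pics/side6.png').astype(int)
for n,p,q,r in [('mill',a0,a,(245,280,190,230)),('tea',a0,a,(235,270,418,458)),('jar',a0,a,(120,160,430,468)),('orange',a0,a,(180,225,400,440)),('mill s',b0,b,(235,290,320,350)),('tea s',b0,b,(138,172,366,398)),('jar s',b0,b,(110,148,295,317))]:
    d=np.abs(p-q)[r[0]:r[1],r[2]:r[3]];print(n,d.mean().round(2),(d.max(2)>30).sum())
# tab outer corners
t=lambda x,y:(190+(x+.5)*.35-.5,120+(y+.5)*.35-.5); s=lambda x,y:(250+(x+.5)/4.2875-.5,100+(y+.5)/4.2857-.5)
for u,v in [((209,186),(138,486)),((209,237),(138,0)),((238,325),(327,522))][::2]:
    P,e=tri(ray('top',t(*u)),ray('side',s(*v)));print(P.round(4),e.round(4))
for u in [(209,186),(209,237),(563,263),(563,316)]: print(onz('top',t(*u),.046 if u[0]<300 else .04).round(4))
E
```

```text
mill 6.74 10
tea 5.73 0
jar 7.35 0
orange 7.84 0
mill s 2.7 0
tea s 2.43 0
jar s 3.06 9
[0.5736 0.1863 0.0643] 0.0044
[0.4434 0.1554 0.0512] 0.0001
[0.5783 0.1896 0.046 ]
[0.5282 0.1875 0.046 ]
[ 0.5121 -0.1595  0.04  ]
[ 0.4601 -0.1599  0.04  ]
```

```bash
python3 - <<'E'
from h import *
b=cv2.imread('pics/side6.png'); c=cv2.resize(b[185:240,275:345],None,fx=11,fy=11,interpolation=cv2.INTER_NEAREST)
r=np.deg2rad(1.9);R=np.array([[np.cos(r),-np.sin(r)],[np.sin(r),np.cos(r)]])
for th,col in ((180,(0,0,255)),(174,(255,0,0))):
  t=np.deg2rad(th)
  for x,l in ((.063,.172),(.013,.172),(-.072,.145),(.072,.145)):
    P=np.append(np.array([.5175,.0125])+R@[x,-l*np.cos(t)],.048+l*np.sin(t))
    u,v=proj('side',P); cv2.circle(c,(int((u-275+.5)*11),int((v-185+.5)*11)),4,col,-1)
    print(th,x,l,P.round(3),np.round(proj('top',P),1))
cv2.imwrite('pics/z6.png',c)
E
```

```text
180 0.063 0.172 [0.575 0.186 0.048] [263.8 186. ]
180 0.013 0.172 [0.525 0.185 0.048] [263.6 203.8]
180 -0.072 0.145 [0.441 0.155 0.048] [273.2 234.4]
180 0.072 0.145 [0.585 0.16  0.048] [273.5 182.7]
174 0.063 0.172 [0.575 0.186 0.066] [263.2 185. ]
174 0.013 0.172 [0.525 0.184 0.066] [263.1 203.2]
174 -0.072 0.145 [0.441 0.154 0.063] [272.9 234.3]
174 0.072 0.145 [0.585 0.159 0.063] [273.2 181.9]
```

View pics/z6.png

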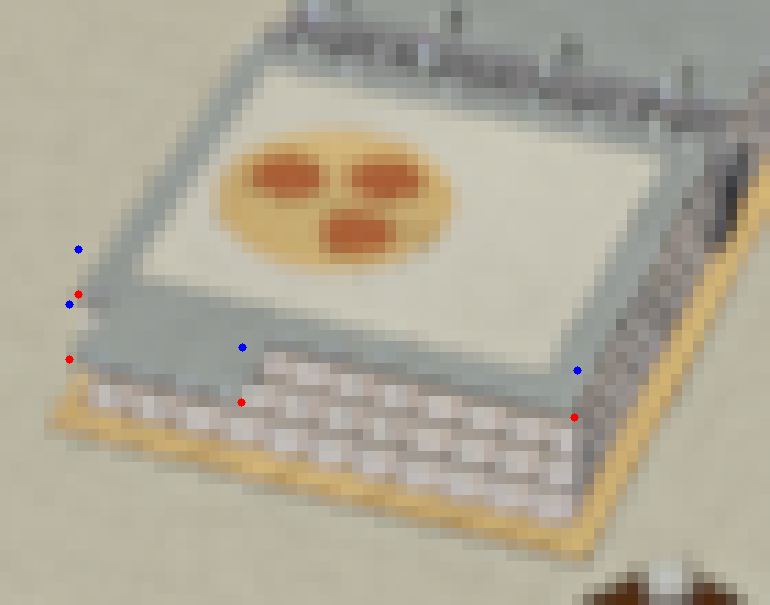

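The observed tab and board corners match the red flat (180°) predictions, not the blue 174° ones, so the leaf is flat. The hand is clear, so I'm handing the job in.

```bash
python3 -c "
from plant import workorder; print(workorder.close_job())"
```

```text
the job is handed in; nothing more can be done
None
```

The top leaf is turned over the spine and lies flat on the left-hand stack. I pushed it from below at its tab with closed fingers, starting from about 41°. I then pressed it down until firm contact at z = 0.048 m with about 30 N, and took the hand well clear. The job was handed in after about 15.6 s.

**Leaf flat:** in the last side picture the tab and board corners match the positions predicted for 180°, and clearly not those for 174°. One earlier two-view point for the tab's corner disagreed: it gave 64 mm instead of 48 mm, probably because I picked the wrong corner pixel. The enlarged view settled that it was flat.

**Other leaf:** the under leaf still lies on the right, with its tab at y ≈ -0.16 m as expected.

**Loose objects:** before-and-after pictures show the mill, tea box, jar and orange box where they stood. Only a few pixels around the mill and jar differed.

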